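# Swing the inspection camera over the red specimen

## Task

On the inspection stand, swing the black camera arm round until its camera hangs straight above the red specimen mount, and let go of it there. The red mount must stay where it lies, and leave the white lamp arm beside the stand as it is.

Things in the scene. Friction and masses are not known exactly. Their poses are not given: they have to be found in the camera images.
- cam_knob (a point): Centre of the upright yellow round knob (24 mm diameter, 44 mm tall) on the black camera at the free end of the black swing arm, 184 mm above the table; the stand has nothing higher. Knob, camera (50 mm diameter, upper face 32 mm below this point) and lens (104 mm below it) share one vertical axis. It travels level on a circle of 180 mm radius about cam_pivot.
- cam_pivot (a point): Point on the vertical hinge axis of the camera arm, at the steel post of the fixed inspection stand (aluminium stage plate 270 x 410 mm), 134 mm above the table; post and hub end at 159 mm. z is up. The hinge turns freely past all three mounts and stays where it is left: 2 to 3 N at the knob move it slowly.
- red_mount (a point): Centre of the red specimen mount, a loose puck 40 mm in diameter, 24 mm high, lying on the stage plate (its top 14 mm above the table). A green and a blue mount of the same size lie beside it, in any order; all lie under the circle that the camera travels (within 5 mm), and it passes over them with 40 mm to spare.
- lamp_knob (a point): Centre of the upright grey knob (20 mm diameter, 34 mm tall) on the head of the white lamp arm, a hinged arm on its own round grey foot to the left (+y) of the inspection stand; 171 mm above the table. Not to be moved.
Things that resemble listed ones, but are neither listed nor needed, are in the scene too. Of the things shaped like the part that bears red_mount, the red one is meant.

How it is judged:
By the outcome, as a careful person would: the job done as asked, in the order asked, and still so for the second after the job is handed in, with the robot touching nothing.
It also fails if it takes over 48 s, if anything falls off the work surface, if the arm or the gripper's body presses on something with over 40 N, if the wrist force passes 120 N, or if a joint passes its speed limit or range.

## Robot

A 6-joint arm with a two-finger parallel gripper is mounted at the origin on the work surface. World frame = base frame: x ahead of the robot, y to its left, z up, the work surface at z = 0. Lengths are in m, angles in rad, forces in N, time in s.
With the tool pointing down it reaches from about 0.375 to 0.9 m from the base axis. Payload 3.1 kg.
Tool frame: the origin (TCP) lies midway between the tips of the shut fingers; the grasp point (between the pads) lies 19 mm behind it; x points along the fingers, z is the direction in which the jaws open and shut, and the axes are right-handed (so a half turn about x gives the same grasp; the last joint's range is limited). The gripper opens to 85 mm and grips with 20 to 120 N. Pads are 22 mm wide; open, the fingers measure 114 mm over their backs; the gripper's body (76 mm by 85 mm) begins 54 mm behind the grasp point. The pads swing forward as they close: fully open they stand 13 mm farther back than shut.
Start: joints at [-1.397, 0.527, 1.433, -0, 1.181, -0.178], TCP at [0.215, -0.587, 0.231] pointing down, gripper open.
Joint ranges: [-3.08, 3.08], [-0.75, 2.2], [0.22, 2.44], [-1.43, 4.57], [0, 2.65], [-2.85, 2.85]. Speed limits (rad/s): [2.79, 2.79, 3.14, 3.14, 3.14, 3.14].

## Interface

Orientations are given as a unit quaternion [x, y, z, w].
In Python, from station import telemetry, optics, manip gives the robot as it stands.
- The arm moves only by the tool step_arm, never from a script. Its argument "commands" is a list of rows, each a list of 4 numbers: the shift along the tool's x, y, z in m, then the turn about the tool's x in rad. A call has 1 to 8 rows; each row is the pose to reach, as a shift and turn from the pose measured when the call began, along the tool's axes at that moment; what a row does not reach only later rows make up. A row lasts 1/12 s, in which the tool goes at most 41.7 mm and 7.16 degrees, less where a joint would pass 70% of its speed; a pose out of reach is approached as far as the arm can. A call with a gripper value outside its range is refused whole. "jaw" is the finger opening in m, from 0 to 0.0854, set as the call begins (left out, the last holds). The fingers move at their own pace and stop on an object; "grip_force" is the grip in N (left out, the last holds). Time passes only in rows, so rows that repeat a pose let the fingers close. It gives the time, the measured TCP pose, the force and the opening at its end, in the units of the state.
- telemetry.sense(): the state, without advancing time (a new reading comes with each control period).
- optics.snapshot(name): name is "side" or "top"; returns the picture (420x560x3 uint8, red, green, blue); there is no depth.
- optics.camera_params(name): a dict with "mtx" (3x3 intrinsics, pixels), "origin" and "attitude" of the camera in the world. Camera axes: x right, y down, z forward; pixel columns grow to the right and rows downward; lengths in m; the calibration is good to about 2 mm. A picture is of the moment at which its call begins. camera_params takes no time and is no camera call.
- manip.sign_off(): hands the job in, once; it reports no verdict.
The state is a dict: "t": time; "q": joint angles; "qd": joint speeds; "tau": joint torques, N m; "tcp_pos": TCP position; "tool_rot": TCP orientation; "force": force on the tool from outside, world axes, zero at the start; "ft_torque": the same for the moment, N m; "finger_gap": opening from 0.0 (shut) to 1.0 (fully open).
Only numpy, scipy, OpenCV 4.12 (cv2) and the standard library are available. Lean on these libraries where they do the work, as an engineer would, in place of code of your own. Each camera call takes 0.05 s, during which the arm holds its last target.

## Working session

There is one attempt and no reset: what is moved stays moved. The work goes in short steps, Python scripts to look and compute and a tool call to move; the robot and the scene stay as the last step left them, time stands still between calls to the robot, and variables do not carry over. Pictures are saved under pics/ and viewed, and the job is handed in when it is done.

Besides the shell and the picture viewer there is one more tool, called in YAML: its name, and indented under it one key for each argument. step_arm: Moves the arm, as the interface text tells. Its arguments: {"type":"object","properties":{"commands":{"type":"array","items":{"type":"array","items":{"type":"number"}}},"jaw":{"type":"number"},"grip_force":{"type":"number"}},"required":["commands"]}

```bash
mkdir -p pics; python3 - <<'E'
from station import telemetry, optics
import cv2
for n in("side","top"):
    cv2.imwrite(f"pics/{n}0.png",optics.snapshot(n)[:,:,::-1]); print(n,optics.camera_params(n))
s=telemetry.sense(); print(s)
E
```

```text
side {'mtx': array([[491.7177348 ,   0.        , 267.21910155],
       [  0.        , 491.7177348 , 201.40966759],
       [  0.        ,   0.        ,   1.        ]]), 'origin': array([0.21378949, 0.68969441, 0.84172888]), 'attitude': array([-0.25945616,  0.9066627 , -0.32179735,  0.08421231])}
top {'mtx': array([[384.13078988,   0.        , 276.65833687],
       [  0.        , 384.13078988, 212.6474126 ],
       [  0.        ,   0.        ,   1.        ]]), 'origin': array([0.36668679, 0.19197394, 0.90755085]), 'attitude': array([-0.69942195,  0.70894321, -0.05929788,  0.06849981])}
{'t': 0.1, 'q': array([-1.39750290e+00,  5.28398606e-01,  1.43376245e+00,  2.03477476e-05,
        1.18141200e+00, -1.78535654e-01]), 'qd': array([ 8.41338713e-04, -1.76384301e-03, -3.08903033e-03, -1.68554462e-03,
       -1.00471895e-03,  3.38018197e-05]), 'tau': array([ 4.43600438e-04, -4.43304420e+01, -1.78586644e+01, -1.74481825e-04,
        3.92422633e-03,  3.24300049e-05]), 'tcp_pos': array([ 0.2152846 , -0.58607009,  0.2304196 ]), 'tool_rot': array([ 0.40528226,  0.580275  , -0.40428009,  0.57929683]), 'force': array([-0.01616302, -0.7033265 , -0.36739926]), 'ft_torque': array([ 0.0156007 ,  0.00523463, -0.01646217]), 'finger_gap': 0.9984811565337658}
```

View pics/side0.png

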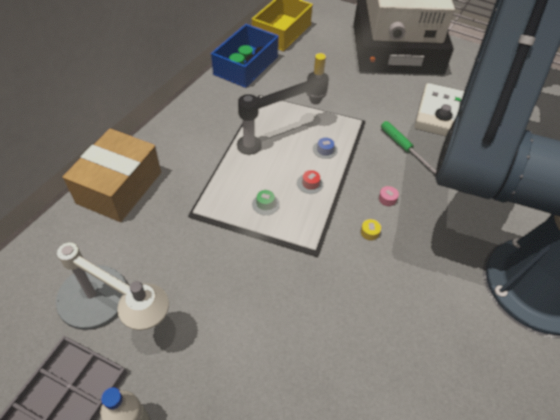

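View pics/top0.png

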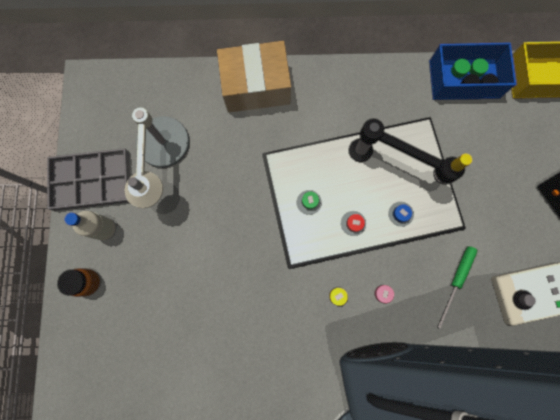

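```bash
cat > h.py <<'E'
import numpy as np,cv2
from scipy.spatial.transform import Rotation as R
from station import optics
def ray(n,uv):
    p=optics.camera_params(n);d=np.linalg.inv(p['mtx'])@[uv[0],uv[1],1]
    return p['origin'],R.from_quat(p['attitude']).as_matrix()@d
def atz(n,uv,z):
    o,d=ray(n,uv);return o+d*(z-o[2])/d[2]
def proj(n,X):
    p=optics.camera_params(n);c=R.from_quat(p['attitude']).as_matrix().T@(np.array(X)-p['origin']);c=p['mtx']@c;return c[:2]/c[2]
def tri(a,b):
    A=[];y=[]
    for n,uv in(("side",a),("top",b)):
        o,d=ray(n,uv);d=d/np.linalg.norm(d);P=np.eye(3)-np.outer(d,d);A.append(P);y.append(P@o)
    A=np.vstack(A);y=np.hstack(y);x=np.linalg.lstsq(A,y,rcond=None)[0];return x,np.linalg.norm(A@x-y)
def blob(img,roi,lo,hi):
    x0,y0,x1,y1=roi;h=cv2.cvtColor(img[y0:y1,x0:x1],cv2.COLOR_BGR2HSV)
    m=cv2.inRange(h,np.array(lo),np.array(hi))
    if lo[0]==0: m|=cv2.inRange(h,np.array((170,lo[1],lo[2])),np.array((180,255,255)))
    c=max(cv2.findContours(m,cv2.RETR_EXTERNAL,cv2.CHAIN_APPROX_NONE)[0],key=cv2.contourArea)
    (a,b),(w,hh),an=cv2.minAreaRect(c);M=cv2.moments(c)
    return (M['m10']/M['m00']+x0,M['m01']/M['m00']+y0),cv2.contourArea(c),(w,hh)
E
python3 - <<'E'
from h import *
s=cv2.imread('pics/side0.png');t=cv2.imread('pics/top0.png')
rs=blob(s,(290,160,335,200),(0,120,50),(8,255,255));rt=blob(t,(335,205,380,240),(0,120,50),(8,255,255))
ks=blob(s,(300,40,340,80),(20,120,80),(35,255,255));kt=blob(t,(450,145,480,175),(20,120,80),(35,255,255))
print(rs,rt,ks,kt);print(tri(rs[0],rt[0]),tri(ks[0],kt[0]))
print(atz('side',rs[0],.03),atz('top',rt[0],.03),atz('side',ks[0],.184),atz('top',kt[0],.19))
print('hub',atz('top',(373,129),.155),atz('side',(248,105),.15))
a=cv2.resize(s[40:230,180:370],None,fx=3,fy=3,interpolation=2);b=cv2.resize(t[100:260,300:480],None,fx=3.5,fy=3.5,interpolation=2)
cv2.imwrite('pics/a.png',a);cv2.imwrite('pics/b.png',b)
E
```

```text
((311.6124293785311, 177.15141242937852), 147.5, (12.0, 15.0)) ((355.39908256880733, 222.51146788990826), 218.0, (16.54690170288086, 16.994115829467773)) ((318.9210950080515, 60.731078904991946), 103.5, (18.0, 9.0)) ((461.9912536443149, 160.54227405247815), 171.5, (12.126781463623047, 20.858062744140625))
(array([0.49902859, 0.02225441, 0.03731259]), np.float64(0.0020420044614994906)) (array([ 0.59221499, -0.15641408,  0.19596289]), np.float64(0.0014970913822049121))
[0.5001913  0.01585961 0.03      ] [0.5015444  0.02123698 0.03      ] [ 0.59811648 -0.17220415  0.184     ] [ 0.59515998 -0.15908692  0.19      ]
hub [ 6.77234167e-01 -2.93790593e-04  1.55000000e-01] [0.67183276 0.00630282 0.15      ]
```

View pics/a.png

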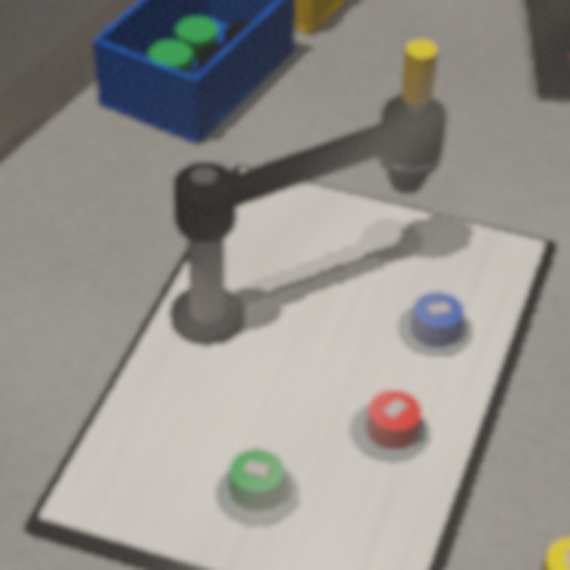

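View pics/b.png

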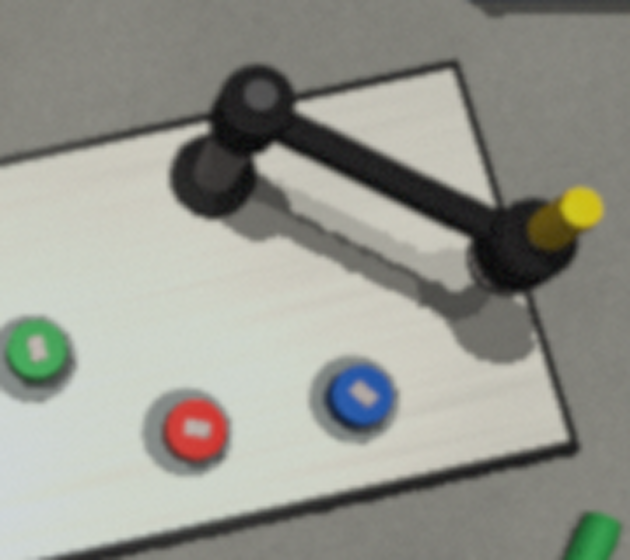

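```bash
python3 - <<'E'
from h import *
f=lambda n,a,b,z:print(n,*[np.round(v,4) for v in (tri(a,b)[0],tri(a,b)[1],atz('side',a,z)[:2],atz('top',b,z)[:2])])
S=lambda x,y:(x/3+180-.33,y/3+40-.33); T=lambda x,y:(x/3.5+300-.36,y/3.5+100-.36)
f('knobtop',S(422,50),T(582,208),.206)
f('hub',S(204,176),T(261,95),.159)
f('red',S(394,411),T(196,430),.038)
f('blue',S(438,312),T(361,396),.038)
f('green',S(257,472),T(37,349),.038)
E
```

```text
knobtop [ 0.5916 -0.1593  0.2059] 0.0018 [ 0.5902 -0.1593] [ 0.5928 -0.1589]
hub [ 0.6791 -0.0021  0.1595] 0.0014 [ 0.6783 -0.0027] [ 0.6804 -0.002 ]
red [0.4998 0.0221 0.0379] 0.0008 [0.4992 0.022 ] [0.5003 0.0222]
blue [ 0.5204 -0.0869  0.0376] 0.0014 [ 0.5193 -0.0868] [ 0.5213 -0.0865]
green [0.5551 0.1239 0.0369] 0.0017 [0.5534 0.1245] [0.556  0.1244]
```

```bash
cat > st.py <<'E'
from h import *
from station import telemetry
def st():
    s=telemetry.sense();M=R.from_quat(s['tool_rot']).as_matrix();return s,M,np.degrees(np.arctan2(M[1,2],M[0,2]))
piv=np.array([.679,-.002])
def knobpos(a,z): return np.array([piv[0]+.18*np.cos(np.radians(a)),piv[1]+.18*np.sin(np.radians(a)),z])
E
python3 - <<'E'
from st import *
s,M,y=st();print(s['tcp_pos'],M.round(3),y,s['force'])
for z in(.23,.171):print((M.T@(np.array([.5916,-.1593,z])-s['tcp_pos'])).round(4))
E
```

```text
[ 0.2152846  -0.58607009  0.2304196 ] [[-0.     0.939  0.345]
 [ 0.002  0.345 -0.939]
 [-1.     0.    -0.002]] -69.8421014984299 [-0.01616302 -0.7033265  -0.36739926]
[ 0.0011  0.5003 -0.2709]
[ 0.0601  0.5003 -0.2708]
```

```bash
python3 - <<'E'
from st import *
for z in(0,.1,.2):print(z,atz('top',(540,190),z),atz('side',(375,40),z),atz('side',(450,40),z),atz('top',(525,300),z))
E
```

```text
0 [ 0.57880004 -0.4309937   0.        ] [ 0.61237014 -0.59709073  0.        ] [ 0.42134026 -0.72072518  0.        ] [ 0.32146619 -0.36233335  0.        ]
0.1 [ 0.55542799 -0.36235097  0.1       ] [ 0.56501752 -0.44421667  0.1       ] [ 0.39668258 -0.55316296  0.1       ] [ 0.32644889 -0.30125608  0.1       ]
0.2 [ 0.53205594 -0.29370824  0.2       ] [ 0.5176649  -0.29134261  0.2       ] [ 0.37202491 -0.38560075  0.2       ] [ 0.3314316  -0.24017881  0.2       ]
```

step_arm:
  commands:
    - [-0.04,0,0,0]
    - [-0.08,0,0,0]
    - [-0.08,0.04,-0.02,-0.1]
    - [-0.08,0.08,-0.04,-0.2]
    - [-0.08,0.12,-0.06,-0.3]
    - [-0.08,0.16,-0.08,-0.4]
    - [-0.08,0.2,-0.1,-0.5]
    - [-0.08,0.24,-0.12,-0.6]
  jaw: 0.0854

```text
t: 0.77
tcp_pos: [0.3875, -0.4023, 0.3104]
tool_rot: [0.215, 0.675, -0.213, 0.673]
force: [0.6, -0.7, -0.8]
finger_gap: 1.0
```

```bash
python3 - <<'E'
from st import *
s,M,y=st();print(s['tcp_pos'],y,s['q'].round(2))
print((M.T@(np.array([.5916,-.1593,.31])-s['tcp_pos'])).round(4), 'turn',-np.radians(-29.1-y))
E
```

```text
[ 0.38749329 -0.40230951  0.31039022] -35.21305600937319 [-1.    0.35  1.5   0.    1.29 -0.39]
[0.0009 0.3162 0.0266] turn -0.10669295472238749
```

step_arm:
  commands:
    - [0,0.04,0.003,-0.03]
    - [0,0.08,0.007,-0.06]
    - [0,0.12,0.01,-0.107]
    - [0,0.16,0.014,-0.107]
    - [0,0.2,0.017,-0.107]
    - [0,0.24,0.02,-0.107]
    - [0,0.28,0.024,-0.107]
    - [0.001,0.316,0.0266,-0.107]

```text
t: 1.43
tcp_pos: [0.5926, -0.1572, 0.3096]
tool_rot: [0.178, 0.685, -0.176, 0.684]
force: [0.2, -0.8, 0.8]
finger_gap: 1.002
```

```bash
python3 - <<'E'
from st import *
for n in("side","top"): cv2.imwrite(f"pics/{n}1.png",optics.snapshot(n)[:,:,::-1])
s,M,y=st();print(s['tcp_pos'],y,s['q'].round(2),s['force'])
print((M.T@(np.array([.5916,-.1593,.171])-s['tcp_pos'])).round(4), 'turn',-np.radians(-29.1-y))
E
```

```text
[ 0.59386113 -0.15463296  0.30908598] -28.711891085824526 [-0.44  0.44  1.37  0.    1.34  0.06] [-0.03661477  0.10615146 -0.03546257]
[ 0.1381 -0.0058  0.0006] turn 0.006773778408702144
```

View pics/side1.png

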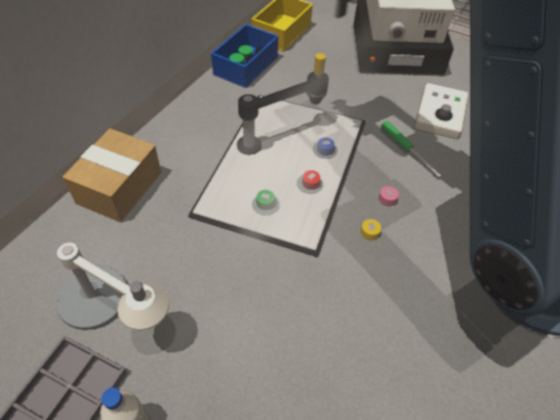

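View pics/top1.png

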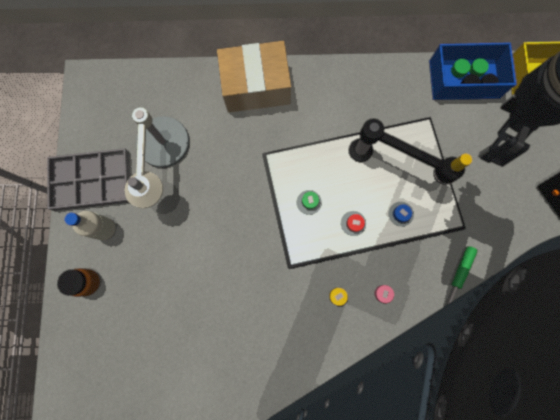

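```bash
python3 - <<'E'
from st import *
s,M,y=st()
print(proj('top',s['tcp_pos']),proj('side',s['tcp_pos']))
E
```

```text
[492.98975858 138.43714635] [322.67381019  13.10450297]
```

```bash
python3 - <<'E'
from st import *
t=cv2.imread('pics/top1.png');s=cv2.imread('pics/side1.png')
g=lambda im,k:cv2.resize(np.clip(im.astype(float)*k,0,255).astype('uint8'),None,fx=4,fy=4,interpolation=2)
cv2.imwrite('pics/c.png',g(t[50:200,420:560],1.8)); cv2.imwrite('pics/d.png',g(s[0:100,260:420],1.8))
E
```

```text
(no output)
```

View pics/c.png

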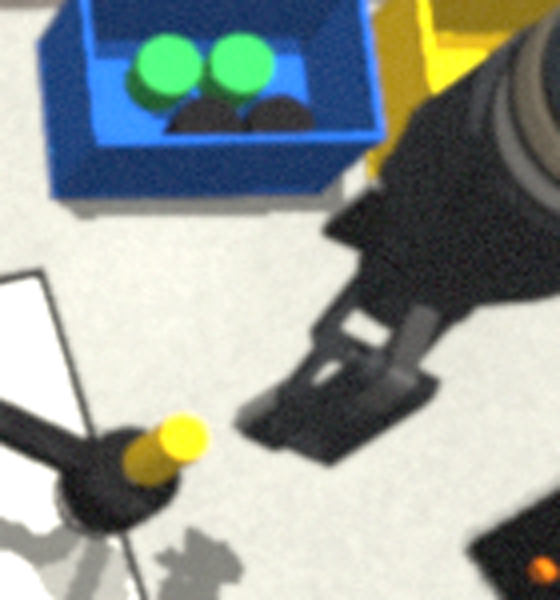

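View pics/d.png

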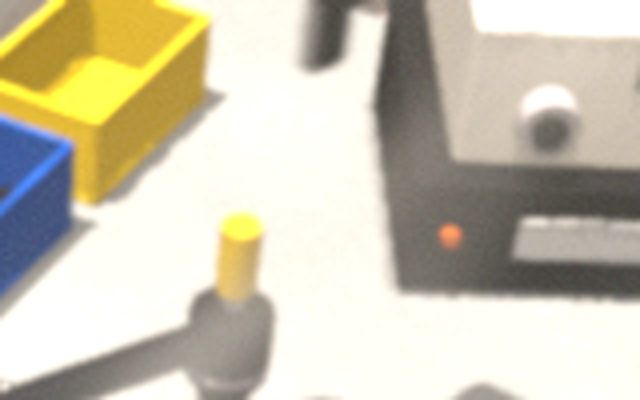

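```bash
python3 - <<'E'
from st import *
s,M,y=st()
c=cv2.imread('pics/c.png');d=cv2.imread('pics/d.png')
for sg in(-1,1):
  for b in(0,.038):
   for w in(-.011,.011):
    for o in(.0427,.057):
     X=s['tcp_pos']+M@[-.013-b,w,sg*o]
     col=(0,0,255) if sg>0 else (255,0,255)
     cv2.circle(c,tuple(int(v) for v in (proj('top',X)-[420,50])*4),4,col,-1)
     cv2.circle(d,tuple(int(v) for v in (proj('side',X)-[260,0])*4),4,col,-1)
cv2.imwrite('pics/c2.png',np.vstack([c,cv2.resize(d,(560,350))])[:,:])
cv2.imwrite('pics/c2.png',c);cv2.imwrite('pics/d2.png',d)
print(s['t'],s['tcp_pos'],s['qd'].round(3))
E
```

```text
1.5333 [ 0.59386113 -0.15463296  0.30908598] [-0.076 -0.018  0.038 -0.071  0.009 -0.043]
```

View pics/c2.png

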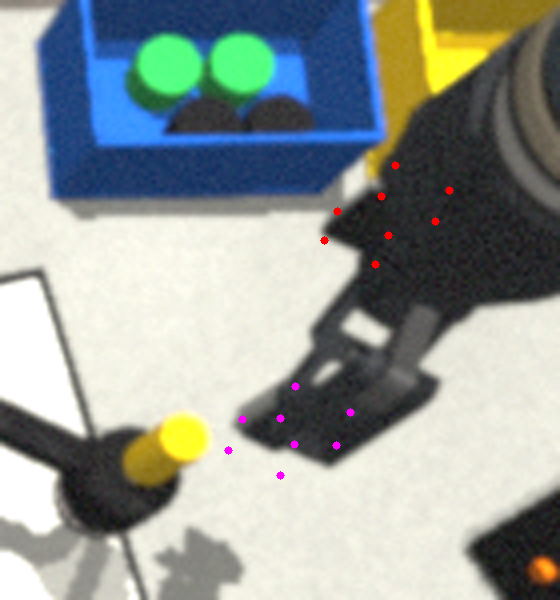

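View pics/d2.png

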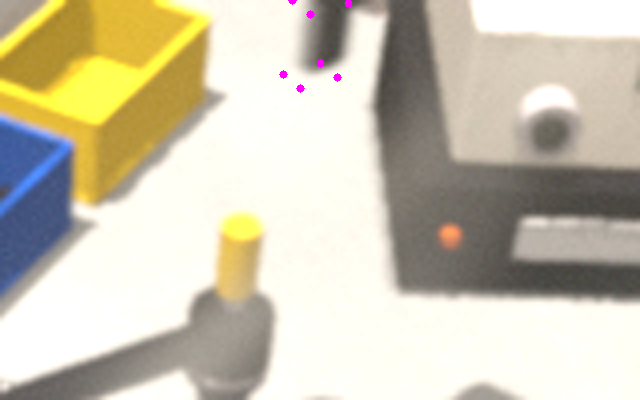

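step_arm:
  commands:
    - [0.01,-0.006,0,0]
    - [0.04,-0.006,0,0]
    - [0.06,-0.006,0,0]
    - [0.07,-0.006,0,0]
    - [0.07,-0.006,0,0]
    - [0.07,-0.006,0,0]

```text
t: 2.03
tcp_pos: [0.5903, -0.1606, 0.2386]
tool_rot: [0.178, 0.686, -0.174, 0.684]
force: [-0.4, 0.0, 0.3]
finger_gap: 0.997
```

```bash
python3 - <<'E'
from st import *
t=optics.snapshot("top")[:,:,::-1];sd=optics.snapshot("side")[:,:,::-1]
s,M,y=st();print(s['tcp_pos'],y,s['q'].round(2),s['force'])
print((M.T@(np.array([.5916,-.1593,.171])-s['tcp_pos'])).round(4), 'turn',-np.radians(-29.1-y))
g=lambda im,k:cv2.resize(np.clip(im.astype(float)*k,0,255).astype('uint8'),None,fx=4,fy=4,interpolation=2)
cv2.imwrite('pics/e.png',np.hstack([g(t[90:200,420:520],1.8),g(sd[0:110,280:380],1.8)]))
E
```

```text
[ 0.59154448 -0.16063372  0.24029843] -28.763808613593802 [-0.45  0.5   1.46  0.    1.19  0.05] [ 0.46438474 -0.63932651 -0.25620538]
[ 0.0693  0.0009 -0.0006] turn 0.005867646609632678
```

View pics/e.png

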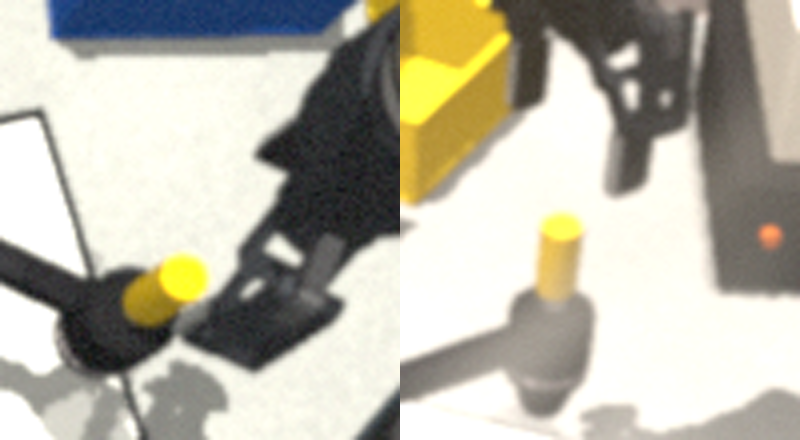

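```bash
python3 - <<'E'
from st import *
s,M,y=st()
e=cv2.imread('pics/e.png')
for sg in(-1,1):
   for w in(-.011,.011):
    for o in(.0427,.057):
     X=s['tcp_pos']+M@[-.013,w,sg*o]
     p=(proj('top',X)-[420,90])*4;q=(proj('side',X)-[280,0])*4+[400,0]
     for v in(p,q):cv2.circle(e,tuple(int(a) for a in v),3,(0,0,255) if sg>0 else (255,0,255),-1)
cv2.imwrite('pics/e2.png',e)
E
```

```text
(no output)
```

View pics/e2.png

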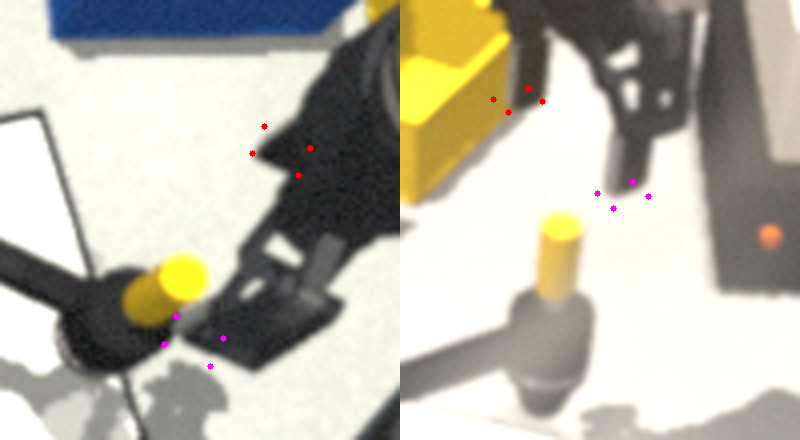

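step_arm:
  commands:
    - [0.025,0.001,0,0.006]
    - [0.05,0.001,0,0.006]
    - [0.065,0.001,0,0.006]
    - [0.069,0.001,0,0.006]
    - [0.069,0.001,0,0.006]
    - [0.069,0.001,0,0.006]

```text
t: 2.63
tcp_pos: [0.5932, -0.1601, 0.1728]
tool_rot: [0.179, 0.683, -0.176, 0.686]
force: [-0.9, -0.3, 0.8]
finger_gap: 0.998
```

step_arm:
  commands:
    - [0,0,0,0]
    - [0,0,0,0]
    - [0,0,0,0]
    - [0,0,0,0]
    - [0,0,0,0]
    - [0,0,0,0]
  jaw: 0.034
  grip_force: 20

```text
t: 3.13
tcp_pos: [0.5932, -0.1601, 0.173]
tool_rot: [0.179, 0.683, -0.176, 0.686]
force: [-0.4, -0.5, 0.3]
finger_gap: 0.401
```

```bash
python3 - <<'E'
from st import *
t=optics.snapshot("top")[:,:,::-1];sd=optics.snapshot("side")[:,:,::-1]
s,M,y=st();print(s['tcp_pos'],y,s['q'].round(2),s['force'],s['finger_gap'])
print((M.T@(np.array([.5916,-.1593,.171])-s['tcp_pos'])).round(4), 'turn',-np.radians(-29.1-y))
g=lambda im,k:cv2.resize(np.clip(im.astype(float)*k,0,255).astype('uint8'),None,fx=4,fy=4,interpolation=2)
cv2.imwrite('pics/f.png',np.hstack([g(t[90:200,420:520],1.8),g(sd[0:110,280:380],1.8)]))
E
```

```text
[ 0.59316572 -0.16008444  0.17279045] -29.11207272226315 [-0.45  0.58  1.52  0.01  1.04  0.06] [-0.42887498 -0.32501549 -1.10211992] 0.39761306066271973
[ 0.0018 -0.0001 -0.0018] turn -0.0002107087531707662
```

View pics/f.png

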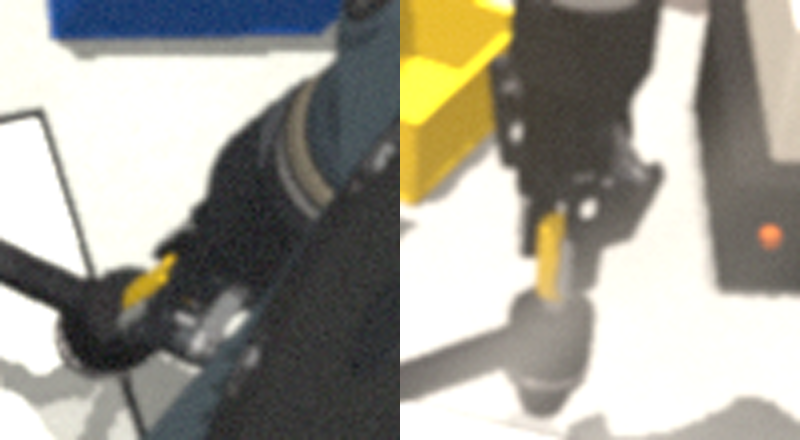

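step_arm:
  commands:
    - [0,0,-0.001,0]
    - [0,0,-0.001,0]
    - [0,0,-0.001,0]
    - [0,0,-0.001,0]
    - [0,0,-0.001,0]
  jaw: 0.015
  grip_force: 20

```text
t: 3.65
tcp_pos: [0.5925, -0.1597, 0.1729]
tool_rot: [0.179, 0.683, -0.176, 0.686]
force: [0.9, -1.3, 0.5]
finger_gap: 0.277
```

```bash
cat > arc.py <<'E'
from st import *
s,M,y=st();print(s['t'],s['tcp_pos'],y,s['force'],s['finger_gap'])
p=s['tcp_pos'];a0=np.degrees(np.arctan2(p[1]-piv[1],p[0]-piv[0]))%360
print('ang',a0,'rad',np.hypot(*(p[:2]-piv)))
import sys
end=float(sys.argv[1]);n=8
for i in range(1,n+1):
    a=a0+(end-a0)*i/n
    print((M.T@(knobpos(a,.172)-p)).round(4),round(-np.radians((a-270-180+540-0)-0-(y%360)-0) if 0 else float(-np.radians(((a+90-y)+180)%360-180)),3))
E
python3 arc.py 231
```

```text
3.65 [ 0.59245427 -0.15972561  0.17285975] -29.119243313236602 [ 0.89221644 -1.26987633  0.48557329] 0.27697189762811875
ang 241.24595161895962 rad 0.17990979314425704
[ 0.0008 -0.0001 -0.004 ] 0.016
[ 0.0008  0.     -0.008 ] 0.038
[ 0.0008  0.0002 -0.0121] 0.061
[ 0.0008  0.0005 -0.0161] 0.083
[ 0.0008  0.0009 -0.0201] 0.105
[ 0.0008  0.0014 -0.0241] 0.128
[ 0.0008  0.0019 -0.0281] 0.15
[ 0.0008  0.0026 -0.032 ] 0.172
```

step_arm:
  commands:
    - [0,0,-0.004,0.016]
    - [0,0,-0.008,0.038]
    - [0,0,-0.012,0.061]
    - [0,0.0005,-0.016,0.083]
    - [0,0.001,-0.02,0.105]
    - [0,0.0014,-0.024,0.128]
    - [0,0.002,-0.028,0.15]
    - [0,0.0026,-0.032,0.172]

```text
t: 4.32
tcp_pos: [0.5659, -0.1416, 0.1728]
tool_rot: [0.238, 0.665, -0.235, 0.668]
force: [5.2, -0.4, -1.2]
finger_gap: 0.27
```

```bash
python3 arc.py 211
```

```text
4.3167 [ 0.56588031 -0.14155125  0.17284547] -39.12177982780034 [ 5.20552942 -0.38309953 -1.16790989] 0.26989663464441055
ang 230.97191329622297 rad 0.1796402351241014
[ 0.0008 -0.0002 -0.0078] 0.042
[ 0.0008  0.0003 -0.0157] 0.086
[ 0.0008  0.0011 -0.0235] 0.129
[ 0.0008  0.0023 -0.0312] 0.173
[ 0.0007  0.0038 -0.0389] 0.216
[ 0.0007  0.0057 -0.0465] 0.26
[ 0.0007  0.0079 -0.0541] 0.303
[ 0.0007  0.0104 -0.0615] 0.347
```

step_arm:
  commands:
    - [0,0,-0.007,0.042]
    - [0,0.0003,-0.0155,0.086]
    - [0,0.001,-0.0235,0.129]
    - [0,0.0023,-0.031,0.173]
    - [0,0.0038,-0.039,0.216]
    - [0,0.0057,-0.0465,0.26]
    - [0,0.008,-0.054,0.303]
    - [0,0.0104,-0.0615,0.347]

```text
t: 4.98
tcp_pos: [0.5257, -0.0945, 0.1729]
tool_rot: [0.352, 0.612, -0.347, 0.617]
force: [7.6, 0.6, -4.6]
finger_gap: 0.276
```

```bash
python3 arc.py 191
```

```text
4.9833 [ 0.5257332  -0.09446962  0.17287707] -59.203202111234944 [ 7.6327282   0.55576828 -4.60752615] 0.2763757838528373
ang 211.10360969052425 rad 0.17900095667575588
[ 0.0008 -0.0009 -0.0079] 0.039
[ 0.0008 -0.0004 -0.0158] 0.082
[ 0.0008  0.0004 -0.0236] 0.126
[ 0.0008  0.0016 -0.0314] 0.17
[ 0.0008  0.0031 -0.0392] 0.214
[ 0.0008  0.0049 -0.0469] 0.258
[ 0.0008  0.0071 -0.0544] 0.302
[ 0.0008  0.0096 -0.0619] 0.346
```

step_arm:
  commands:
    - [0,0.0005,-0.007,0.039]
    - [0,0.001,-0.0155,0.082]
    - [0,0.002,-0.0235,0.126]
    - [0,0.003,-0.031,0.17]
    - [0,0.0045,-0.039,0.214]
    - [0,0.0065,-0.0465,0.258]
    - [0,0.0085,-0.054,0.302]
    - [0,0.011,-0.062,0.346]

```text
t: 5.65
tcp_pos: [0.504, -0.0362, 0.1729]
tool_rot: [0.453, 0.542, -0.448, 0.548]
force: [5.8, -2.5, -4.3]
finger_gap: 0.272
```

```bash
python3 arc.py 173
```

```text
5.65 [ 0.5039852  -0.03616089  0.17285989] -79.18749977186425 [ 5.82508341 -2.545419   -4.32798651] 0.27234525721022135
ang 191.0446169226701 rad 0.1783175446913987
[ 0.0008 -0.0016 -0.0071] 0.035
[ 0.0008 -0.0012 -0.0142] 0.075
[ 0.0008 -0.0005 -0.0212] 0.114
[ 0.0008  0.0004 -0.0282] 0.153
[ 0.0008  0.0016 -0.0352] 0.193
[ 0.0008  0.0031 -0.0421] 0.232
[ 0.0008  0.0049 -0.049 ] 0.272
[ 0.0008  0.0069 -0.0558] 0.311
```

step_arm:
  commands:
    - [0,0,-0.007,0.035]
    - [0,0.0003,-0.014,0.075]
    - [0,0.001,-0.021,0.114]
    - [0,0.002,-0.028,0.153]
    - [0,0.003,-0.035,0.193]
    - [0,0.0045,-0.042,0.232]
    - [0,0.006,-0.048,0.272]
    - [0,0.007,-0.052,0.29]

```text
t: 6.32
tcp_pos: [0.5021, 0.0156, 0.1729]
tool_rot: [0.528, 0.47, -0.522, 0.478]
force: [6.3, -3.7, -4.1]
finger_gap: 0.274
```

```bash
python3 - <<'E'
from st import *
t=optics.snapshot("top")[:,:,::-1];sd=optics.snapshot("side")[:,:,::-1]
g=lambda im,k:cv2.resize(np.clip(im.astype(float)*k,0,255).astype('uint8'),None,fx=3,fy=3,interpolation=2)
cv2.imwrite('pics/g.png',np.hstack([g(t[100:260,300:430],1.3),g(sd[70:230,220:350],1.3)]))
E
python3 arc.py 172.3
```

```text
6.4167 [0.50208751 0.01620633 0.17288166] -95.83395857725962 [ 5.32242471  0.55614129 -4.4304598 ] 0.2708894193863504
ang 174.12428884708663 rad 0.17784684300865983
[ 0.0009 -0.0022 -0.0007] 0.005
[ 0.0009 -0.0022 -0.0014] 0.009
[ 0.0009 -0.0022 -0.0022] 0.013
[ 0.0009 -0.0021 -0.0029] 0.017
[ 0.0009 -0.0021 -0.0036] 0.021
[ 0.0009 -0.0021 -0.0043] 0.025
[ 0.0009 -0.0021 -0.005 ] 0.029
[ 0.0009 -0.0021 -0.0057] 0.033
```

View pics/g.png

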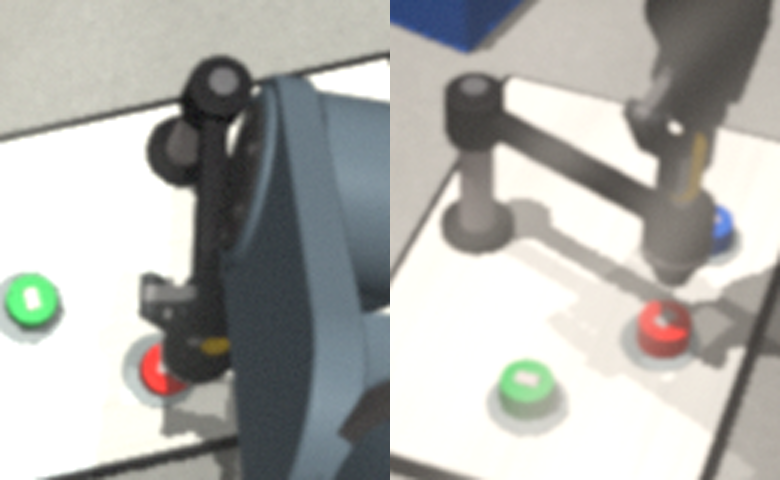

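step_arm:
  commands:
    - [0,0,-0.002,0.01]
    - [0,0,-0.004,0.02]
    - [0,0,-0.0055,0.03]
    - [0,0,-0.0058,0.033]
    - [0,0,-0.0058,0.033]
    - [0,0,-0.0058,0.033]

```text
t: 6.92
tcp_pos: [0.5028, 0.0217, 0.1729]
tool_rot: [0.536, 0.461, -0.529, 0.469]
force: [4.8, -2.9, -3.6]
finger_gap: 0.277
```

```bash
python3 arc.py 172.3|head -2
```

```text
6.9167 [0.50281308 0.02172465 0.17288732] -97.73702245147895 [ 4.84475866 -2.90858689 -3.61364703] 0.27707591968934286
ang 172.33090108217203 rad 0.17777707492083814
```

step_arm:
  commands:
    - [0,0,0,0]
    - [0,0,0,0]
    - [0,0,0,0]
    - [0,0,0,0]
  jaw: 0.034

```text
t: 7.25
tcp_pos: [0.5018, 0.0222, 0.1728]
tool_rot: [0.536, 0.462, -0.53, 0.468]
force: [-1.4, -0.1, 1.1]
finger_gap: 0.401
```

step_arm:
  commands:
    - [0,0,0,0]
    - [0,0,0,0]
    - [0,0,0,0]
    - [0,0,0,0]
  jaw: 0.06

```text
t: 7.58
tcp_pos: [0.5017, 0.0222, 0.1728]
tool_rot: [0.536, 0.462, -0.53, 0.468]
force: [-0.8, -0.6, 0.4]
finger_gap: 0.703
```

step_arm:
  commands:
    - [-0.02,0,0,0]
    - [-0.05,0,0,0]
    - [-0.08,0,0,0]
    - [-0.11,0,0,0]
    - [-0.13,0,0,0]
    - [-0.13,0,0,0]
    - [-0.13,0,0,0]

```text
t: 8.17
tcp_pos: [0.5006, 0.0223, 0.3039]
tool_rot: [0.536, 0.461, -0.529, 0.469]
force: [-0.8, 0.2, -0.4]
finger_gap: 0.703
```

```bash
python3 - <<'E'
from st import *
t=optics.snapshot("top")[:,:,::-1];sd=optics.snapshot("side")[:,:,::-1]
g=lambda im,k:cv2.resize(np.clip(im.astype(float)*k,0,255).astype('uint8'),None,fx=3,fy=3,interpolation=2)
cv2.imwrite('pics/h.png',np.hstack([g(t[100:260,300:430],1.3),g(sd[70:230,220:350],1.3)]))
cv2.imwrite('pics/top2.png',t);cv2.imwrite('pics/side2.png',sd)
s,M,y=st();print(s['q'].round(3),s['force'])
E
```

```text
[-1.800e-01  2.690e-01  1.655e+00  1.000e-03  1.208e+00  1.526e+00] [-0.66523103  0.26404983 -0.89343785]
```

View pics/h.png

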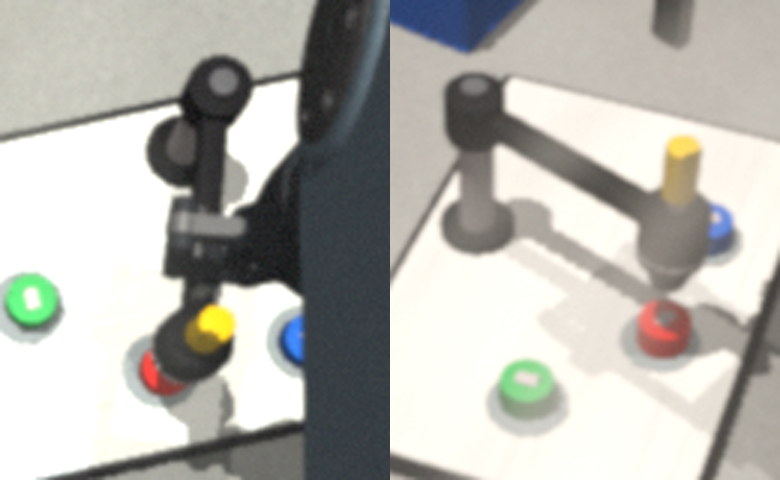

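```bash
python3 - <<'E'
from h import *
s=cv2.imread('pics/side2.png');t=cv2.imread('pics/top2.png')
T=(216/3+300-.33,324/3+100-.33);S=(292/3+220-.33,147/3+70-.33)
print(tri(S,T),atz('side',S,.206),atz('top',T,.206))
R_s=((664-390)/3+220-.33,319/3+70-.33)
print('red side',R_s,atz('side',R_s,.038))
# compare full-knob blobs with rendered prediction by rotating about knob axis
def sil(n,x,y,r=.012,z0=.162,z1=.206):
    P=np.array([proj(n,[x+r*np.cos(a),y+r*np.sin(a),z]) for z in(z0,z1) for a in np.linspace(0,6.283,40)],np.float32)
    M=cv2.moments(cv2.convexHull(P));return M['m10']/M['m00'],M['m01']/M['m00']
bs=blob(s,(295,105,340,145),(18,110,70),(36,255,255));bt=blob(t,(350,195,385,225),(18,110,70),(36,255,255))
print(bs,bt)
for y in(.019,.022,.025):print(y,sil('side',.5,y),sil('top',.5,y))
# before-state check
print('start',sil('side',.5916,-.1593),sil('top',.5916,-.1593))
E
```

```text
(array([0.50144281, 0.02394451, 0.20616039]), np.float64(0.0006180520778577851)) [0.50107998 0.02369409 0.206     ] [0.50189661 0.02402728 0.206     ]
red side (311.00333333333333, 176.0033333333333) [0.50010531 0.02024809 0.038     ]
((316.608024691358, 119.54012345679013), 54.0, (7.7010321617126465, 12.690431594848633)) ((369.5606936416185, 209.01926782273603), 173.0, (15.0, 15.0))
0.019 (317.6076426455013, 125.79922605062472) (372.01278471302703, 210.6197377899704)
0.022 (316.88897714543066, 126.6791828320009) (370.4350228077927, 210.64149084043117)
0.025 (316.16789958071644, 127.56210686304942) (368.8566864476137, 210.66253534612522)
start (318.8262393268813, 64.44205319583196) (461.245737940922, 163.02810537163805)
```

```bash
python3 - <<'E'
from h import *
from scipy.optimize import least_squares
def edge(im,roi,lo,hi):
    x0,y0,x1,y1=roi;h=cv2.cvtColor(cv2.GaussianBlur(im,(3,3),0)[y0:y1,x0:x1],cv2.COLOR_BGR2HSV)
    m=cv2.inRange(h,np.array(lo),np.array(hi))
    if lo[0]==0:m|=cv2.inRange(h,np.array((165,lo[1],lo[2])),np.array((180,255,255)))
    c=max(cv2.findContours(m,0,1)[0],key=cv2.contourArea);c=cv2.convexHull(c);M=cv2.moments(c);return np.array([M['m10']/M['m00']+x0,M['m01']/M['m00']+y0]),M['m00']
def sil(n,x,y,r,z0,z1):
    P=np.array([proj(n,[x+r*np.cos(a),y+r*np.sin(a),z]) for z in(z0,z1) for a in np.linspace(0,6.283,60)],np.float32)
    M=cv2.moments(cv2.convexHull(P));return np.array([M['m10']/M['m00'],M['m01']/M['m00']]),M['m00']
def fit(ims,rois,col,r,z0,z1,g):
    for k in [('side',),('top',),('side','top')]:
        obs={n:edge(ims[n],rois[n],*col) for n in k}
        f=least_squares(lambda p:np.hstack([sil(n,p[0],p[1],r,z0,z1)[0]-obs[n][0] for n in k]),g,diff_step=1e-3)
        print(k,f.x.round(4),f.fun.round(2),[(obs[n][1],sil(n,*f.x,r,z0,z1)[1]) for n in k])
L=lambda i:{n:cv2.imread(f'pics/{n}{i}.png') for n in('side','top')}
red=((0,90,50),(10,255,255));yel=((18,90,60),(38,255,255))
print('red');fit(L(0),dict(side=(290,160,335,200),top=(335,205,380,240)),red,.0175,.018,.038,[.5,.02])
print('knob0');fit(L(0),dict(side=(300,40,340,80),top=(450,145,480,175)),yel,.012,.162,.206,[.59,-.16])
print('knob2');fit(L(2),dict(side=(295,105,340,145),top=(350,195,385,225)),yel,.012,.162,.206,[.5,.02])
E
```

```text
red
('side',) [0.4995 0.019 ] [-0. -0.] [(218.5, 243.18120488571003)]Traceback (most recent call last):
  File "<stdin>", line 18, in <module>
  File "<stdin>", line 14, in fit
    return func(*args, **kwargs)
    result = trf(vector_fun.fun, vector_fun.jac, x0, f0, J0, lb, ub, ftol, xtol,
                 gtol, max_nfev, x_scale, loss_function, tr_solver,
                 tr_options.copy(), verbose, callback=callback_wrapped)
    return trf_no_bounds(
        fun, jac, x0, f0, J0, ftol, xtol, gtol, max_nfev, x_scale,
        loss_function, tr_solver, tr_options, verbose, callback=callback)
    f_new = fun(x_new)
    self._update_fun()
    ~~~~~~~~~~~~~~~~^^
    self.f = self.fun_wrapped(xp_copy(self.x))
             ~~~~~~~~~~~~~~~~^^^^^^^^^^^^^^^^^
    return np.atleast_1d(self.fun(x))
                         ~~~~~~~~^^^
    return self.f(x, *self.args, **self.kwargs)
           ~~~~~~^^^^^^^^^^^^^^^^^^^^^^^^^^^^^^
  File "<stdin>", line 14, in <lambda>
  File "<stdin>", line 9, in sil
  File "h.py", line 10, in proj
    p=optics.camera_params(n);c=R.from_quat(p['attitude']).as_matrix().T@(np.array(X)-p['origin']);c=p['mtx']@c;return c[:2]/c[2]
ValueError: time passes only in moves, steps and waits
```

```bash
cat > fit.py <<'E'
from h import *
import h
from scipy.optimize import least_squares
_c={n:optics.camera_params(n) for n in('side','top')}
_r={n:R.from_quat(_c[n]['attitude']).as_matrix() for n in _c}
def proj(n,X):
    c=_c[n]['mtx']@(_r[n].T@(np.array(X)-_c[n]['origin']));return c[:2]/c[2]
def edge(im,roi,lo,hi):
    x0,y0,x1,y1=roi;h=cv2.cvtColor(cv2.GaussianBlur(im,(3,3),0)[y0:y1,x0:x1],cv2.COLOR_BGR2HSV)
    m=cv2.inRange(h,np.array(lo),np.array(hi))
    if lo[0]==0:m|=cv2.inRange(h,np.array((165,lo[1],lo[2])),np.array((180,255,255)))
    c=max(cv2.findContours(m,0,1)[0],key=cv2.contourArea);c=cv2.convexHull(c);M=cv2.moments(c);return np.array([M['m10']/M['m00']+x0,M['m01']/M['m00']+y0]),M['m00']
def sil(n,x,y,r,z0,z1):
    P=np.array([proj(n,[x+r*np.cos(a),y+r*np.sin(a),z]) for z in(z0,z1) for a in np.linspace(0,6.283,60)],np.float32)
    M=cv2.moments(cv2.convexHull(P));return np.array([M['m10']/M['m00'],M['m01']/M['m00']]),M['m00']
def fit(ims,rois,col,r,z0,z1,g):
    for k in [('side',),('top',),('side','top')]:
        obs={n:edge(ims[n],rois[n],*col) for n in k}
        f=least_squares(lambda p:np.hstack([sil(n,p[0],p[1],r,z0,z1)[0]-obs[n][0] for n in k]),g,diff_step=1e-3,max_nfev=20)
        print(k,f.x.round(4),f.fun.round(2),[(obs[n][1],sil(n,*f.x,r,z0,z1)[1].round()) for n in k])
L=lambda i:{n:cv2.imread(f'pics/{n}{i}.png') for n in('side','top')}
red=((0,90,50),(10,255,255));yel=((18,90,60),(38,255,255))
E
python3 - <<'E'
from fit import *
for z0 in(.016,.022):
  print('red');fit(L(0),dict(side=(290,160,335,200),top=(335,205,380,240)),red,.0195,z0,.038,[.5,.02])
print('knob0');fit(L(0),dict(side=(300,40,340,80),top=(450,145,480,175)),yel,.012,.162,.206,[.59,-.16])
print('knob2');fit(L(2),dict(side=(295,105,340,145),top=(350,195,385,225)),yel,.012,.162,.206,[.5,.02])
im=L(2)
g=lambda im,k:cv2.resize(np.clip(im.astype(float)*k,0,255).astype('uint8'),None,fx=6,fy=6,interpolation=2)
a=g(im['side'][110:200,280:340],1.3);b=g(im['top'][190:250,335:395],1.3);b=np.vstack([b,np.zeros((180,360,3),'uint8')])
for n,c,o in(('side',a,(280,110)),('top',b,(335,190))):
  for (x,y,z,r,col) in((.4998,.0215,.038,.02,(255,255,0)),(.5005,.0228,.206,.012,(255,0,0)),(.5005,.0228,.152,.025,(0,255,0))):
    P=np.array([(proj(n,[x+r*np.cos(t),y+r*np.sin(t),z])-o+.5)*6 for t in np.linspace(0,6.28,40)]).astype(int);cv2.polylines(c,[P],True,col,1)
cv2.imwrite('pics/i.png',np.hstack([a,b]))
E
```

```text
redTraceback (most recent call last):
  File "<stdin>", line 3, in <module>
  File "fit.py", line 20, in fit
    print(k,f.x.round(4),f.fun.round(2),[(obs[n][1],sil(n,*f.x,r,z0,z1)[1].round()) for n in k])
                                                    ^^^^^^^^^^^^^^^^^^^^^^^^^^^^
AttributeError: 'float' object has no attribute 'round'
```

```bash
sed -i 's/z1)\[1\].round())/z1)[1])/' fit.py
python3 - <<'E'
from fit import *
for z0 in(.016,.022):
  print('red');fit(L(0),dict(side=(290,160,335,200),top=(335,205,380,240)),red,.0195,z0,.038,[.5,.02])
print('knob0');fit(L(0),dict(side=(300,40,340,80),top=(450,145,480,175)),yel,.012,.162,.206,[.59,-.16])
print('knob2');fit(L(2),dict(side=(295,105,340,145),top=(350,195,385,225)),yel,.012,.162,.206,[.5,.02])
im=L(2)
g=lambda im,k:cv2.resize(np.clip(im.astype(float)*k,0,255).astype('uint8'),None,fx=6,fy=6,interpolation=2)
a=g(im['side'][110:200,280:340],1.3);b=g(im['top'][190:250,335:395],1.3);b=np.vstack([b,np.zeros((180,360,3),'uint8')])
for n,c,o in(('side',a,(280,110)),('top',b,(335,190))):
  for (x,y,z,r,col) in((.4998,.0215,.038,.02,(255,255,0)),(.5005,.0228,.206,.012,(255,0,0)),(.5005,.0228,.152,.025,(0,255,0))):
    P=np.array([(proj(n,[x+r*np.cos(t),y+r*np.sin(t),z])-o+.5)*6 for t in np.linspace(0,6.28,40)]).astype(int);cv2.polylines(c,[P],True,col,1)
cv2.imwrite('pics/i.png',np.hstack([a,b]))
E
```

```text
red
('side',) [0.4998 0.0182] [0. 0.] [(218.5, 299.68400278058834)]
('top',) [0.5018 0.0206] [ 0. -0.] [(237.0, 260.57662977767177)]
('side', 'top') [0.5007 0.0196] [-0.64  0.24  0.48  0.46] [(218.5, 299.92615410033613), (237.0, 260.78946410445496)]
red
('side',) [0.4988 0.0206] [-0.  0.] [(218.5, 269.59597721812315)]
('top',) [0.5014 0.0212] [0. 0.] [(237.0, 251.4602437519934)]
('side', 'top') [0.5001 0.0208] [-0.54 -0.16  0.17  0.57] [(218.5, 269.4220562148839), (237.0, 251.59260092815384)]
knob0
('side',) [ 0.5945 -0.1659] [ 0. -0.] [(174.5, 236.34120338520734)]
('top',) [ 0.5946 -0.1598] [ 0. -0.] [(246.0, 271.10306766279973)]
('side', 'top') [ 0.5941 -0.1614] [-0.8   1.1   0.81  0.23] [(174.5, 237.17808522941777), (246.0, 271.5790537176654)]
knob2
('side',) [0.5068 0.0131] [ 0. -0.] [(120.0, 284.11225423484575)]
('top',) [0.5029 0.0234] [0. 0.] [(203.5, 207.6566934932489)]
('side', 'top') [0.5041 0.0202] [-0.48  2.57  1.64 -0.61] [(120.0, 286.1276617755648), (203.5, 208.7744528213516)]
```

View pics/i.png

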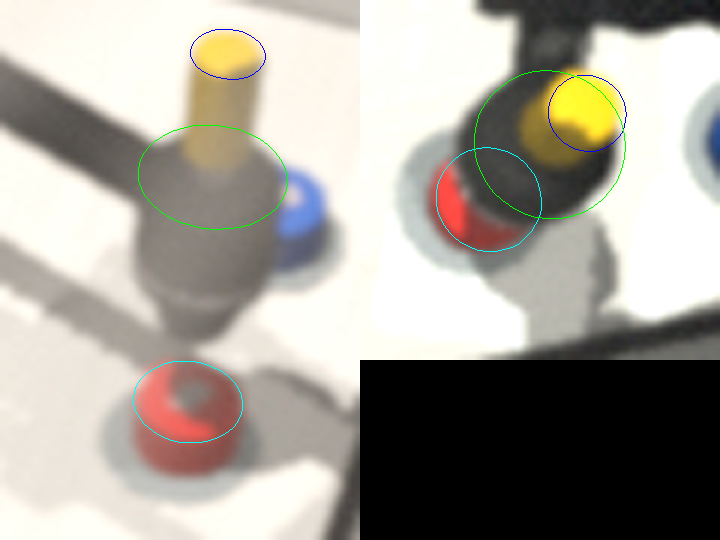

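step_arm:
  commands:
    - [0,0,0,0]
    - [0,0,0,0]
    - [0,0,0,0]
    - [0,0,0,0]

```text
t: 8.6
tcp_pos: [0.4989, 0.0225, 0.3009]
tool_rot: [0.535, 0.463, -0.531, 0.467]
force: [-0.0, -0.6, -0.5]
finger_gap: 0.701
```

```bash
python3 - <<'E'
import cv2
from station import optics,manip,telemetry
a=optics.snapshot("side")[:,:,::-1];cv2.imwrite('pics/side3.png',a)
b=cv2.imread('pics/side2.png');o=cv2.imread('pics/side0.png')
d=lambda p,q,r:cv2.absdiff(p[r[1]:r[3],r[0]:r[2]],q[r[1]:r[3],r[0]:r[2]]).mean()
print('stand vs just after release',d(a,b,(230,80,350,210)),'lamp vs start',d(a,o,(40,230,190,360)),telemetry.sense()['t'])
E
```

```text
stand vs just after release 0.7048076923076924 lamp vs start 1.425042735042735 8.65
```

View pics/side3.png

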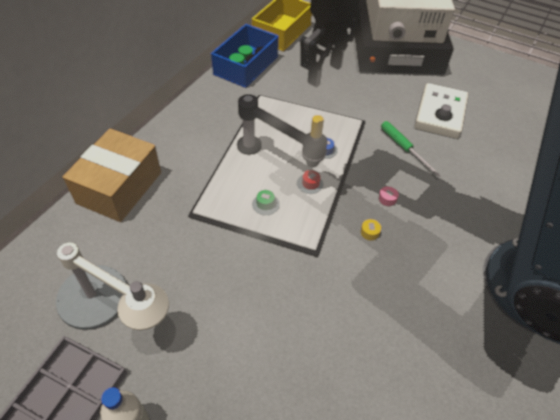

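The picture shows the camera standing above the red mount, with the knob at about (317,122) and the mount at (311,178). The lamp is where it started and the gripper is clear above.

```bash
python3 -c "
from station import manip;print(manip.sign_off())"
```

```text
the job is handed in; nothing more can be done
None
```

The camera now hangs above the red mount, and I handed the job in at about 8.7 s. I gripped the yellow knob at 20 N, swung the camera arm about 69° round its hinge, let go and lifted the gripper clear. The highest force I read at the wrist was about 9 N.

- **Alignment:** triangulating by eye from both cameras puts the knob axis at about (0.501, 0.024) m and the red mount at about (0.500, 0.022) m. That is roughly 2 mm apart, the same size as the camera calibration error, so I did not trim it further.
- **A check that disagreed:** an automatic fit to the knob's outline gave a y of 0.013 m from the side view and 0.023 m from the top view. I set the side value aside because the outline had come out far too small. A drawn overlay of the side view matched the by-eye position.
- **After release:** the stand did not move between the pictures taken just after release and about half a second later. The mount stayed where it was, and the lamp area looked unchanged from the start.

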